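# Change the gas manifold over to its other outlet

### The arm

A 6-joint arm with a two-finger parallel gripper is mounted at the origin on a cart in front of the work surface, level with it; the furniture and walls round the work are solid. World frame = base frame: x ahead of the robot, y to its left, z up, the work surface at z = 0. Lengths are in m, angles in degrees, forces in N, time in s.
With the tool pointing down it reaches from about 0.375 to 0.9 m from the base axis. Payload 3.1 kg.
Tool frame: the origin (TCP) lies at the very end of the fingers, on their centre line; the grasp point (between the pads) lies 19 mm behind it (bot.tcp_to_grasp is the distance from the TCP to the grasp point, in m); z points along the fingers, y is the direction in which the jaws open and shut (so a half turn about z gives the same grasp; the last joint's range is limited). The gripper opens to 87 mm and grips with 3 to 60 N. Pads are 19 mm wide; open, the fingers measure 117 mm over their backs; the gripper's body (75 mm by 190 mm) begins 51 mm behind the grasp point.
Start: joints at [-77.894, 30.224, 82.088, -0, 67.689, -10.227], TCP at [0.238, -0.578, 0.223] pointing down, gripper open.
Joint ranges: [-176.69, 176.69], [-43.24, 126.21], [12.49, 139.97], [-82, 262], [0, 151.66], [-163.58, 163.58]. Speed limits (degrees/s): [159.86, 159.86, 180, 180, 180, 180].

### API

Orientations are given as a 3x3 rotation matrix whose columns are the frame's x, y, z axes.
In Python, from rig import telemetry, eyes, order, bot gives the robot as it stands. The module is installed in compiled form; this text tells all that it offers.
- The arm moves only by the tool servo_tool, never from a script. Its argument "targets" is a list of rows, each a list of 2 entries, a list of its own where there are three numbers: the shift along the tool's x, y, z in m, then the turn, a rotation vector about the tool's x, y, z in rad. In form: [[[tx, ty, tz], [wx, wy, wz]], ...]. A call has 1 to 12 rows; each row is the pose to reach, as a shift and turn from the pose commanded when the call began, along the tool's axes at that moment; what a row does not reach only later rows make up. A row lasts 1/8 s, in which the tool goes at most 62.5 mm and 10.7 degrees, less where a joint would pass 70% of its speed; a pose out of reach is approached as far as the arm can. A call with a gripper value outside its range is refused whole. "gripper" is the finger opening in m, from 0 to 0.087, set as the call begins (left out, the last holds). The fingers move at their own pace and stop on an object; the grip force is fixed at half the most. Time passes only in rows, so rows that repeat a pose let the fingers close. It gives the time, the measured TCP pose, the force and the opening at its end, in the units of the state.
- telemetry.read_state(): the state, without advancing time (a new reading comes with each control period).
- eyes.capture(name): name is "side" or "top" or "wrist"; returns a dict with "pixels" (420x560x3 uint8, blue, green, red), "intrinsics" (3x3 intrinsics, pixels), "k1" (the pictures are not rectified: a ray, as slopes to the right and down, at radius r is drawn at 1 + k1 r^2 times it, then the intrinsics apply), "extrinsics" (4x4, takes a point from camera to world coordinates); the wrist camera has in their place "T_tool_cam" (4x4, takes a point from camera to tool coordinates, whose origin is the TCP and whose axes are the flange's). Camera axes: x right, y down, z forward; pixel columns grow to the right and rows downward; lengths in m; the calibration is good to about 2 mm. A picture is of the moment at which its call begins: read the wrist's pose just before it. There is no depth.
- order.hand_in(): hands the job in, once; it reports no verdict.
The state is a dict: "time_s": time; "joint_positions": joint angles; "qvel": joint speeds; "tau": joint torques, N m; "position": TCP position; "tcp_rot": TCP orientation; "force": force on the tool from outside, world axes, zero at the start; "moment": the same for the moment, N m; "opening": opening from 0.0 (shut) to 1.0 (fully open).
Only numpy, scipy, OpenCV 4.12 (cv2) and the standard library are available. Lean on these libraries where they do the work, as an engineer would, in place of code of your own. Each camera call takes 0.05 s, during which the arm holds its last target. There are 200 camera calls.

### The job

Change the small brass gas manifold over to its other outlet by pushing the levers sideways with a fingertip, without pinching them: first fully shut the valve that is open (its lever lies more or less along its pipe), and only then fully open the other valve that has a ribbed hose tail, until its lever lies along its pipe. The valve whose outlet is blanked off with a hexagonal cap stays shut, and the things lying around the manifold stay where they are.

Things in the scene. Friction and masses are not known exactly. Their poses are not given: they have to be found in the camera images.
- manifold: Fixed bench manifold: aluminium plate 82 x 290 x 8 mm with a square brass header (top 46 mm above the bench) along its back, and three lever valves side by side, 105 mm apart (y = +105, 0, -105 mm, in any order). Nothing on it but the levers is higher than 58 mm. Origin: on the bench below the middle stem axis; x to the back, away from the outlets, y left along the row, z up.
- valve_live: The valve that is open at the start; its outlet is a ribbed hose tail 19 mm thick that ends 92 mm in front of the stem axis. Origin on the lever's stem axis at bench level; x runs along its pipe from the outlet to the header (the outlet points along -x, roughly to the robot), y to the left, z up. Pipe axis 34 mm above the bench.
- valve_spare: The shut valve with a ribbed hose tail like that of valve_live, which is to be opened. Origin on the lever's stem axis at bench level; x runs along its pipe from the outlet to the header (the outlet points along -x, roughly to the robot), y to the left, z up. Pipe axis 34 mm above the bench.
- valve_blank: The shut valve whose outlet ends in a hexagonal cap 34 mm across and 20 mm long, its end 65 mm in front of the stem axis; it stays shut. Origin on the lever's stem axis at bench level; x runs along its pipe from the outlet to the header (the outlet points along -x, roughly to the robot), y to the left, z up. Pipe axis 34 mm above the bench.
- lever_live (a joint): Lever of valve_live, rad: 0 = fully shut, pointing along -y of valve_live (across the pipe, to the right); turns clockwise seen from above to pi/2 = fully open, pointing along -x of valve_live (along the pipe, over the outlet). Hard stop at both ends; stays where left; dry friction 0.12 N m, about 2 N at the grip. Starts between 1.1 and pi/2.
- lever_spare (a joint): Lever of valve_spare, rad: 0 = fully shut, pointing along -y of valve_spare (across the pipe, to the right); turns clockwise seen from above to pi/2 = fully open, pointing along -x of valve_spare (along the pipe, over the outlet). Hard stop at both ends; stays where left; dry friction 0.12 N m, about 2 N at the grip. Starts at 0.
- lever_blank (a joint): Lever of valve_blank, rad: 0 = fully shut, pointing along -y of valve_blank (across the pipe, to the right); turns clockwise seen from above to pi/2 = fully open, pointing along -x of valve_blank (along the pipe, over the outlet). Hard stop at both ends; stays where left; dry friction 0.12 N m, about 2 N at the grip. Starts at 0.
- lever_live_end (a point): Middle of the end face of the lever of valve_live. The lever is a straight upright bar 12 mm wide reaching 72 mm from the stem axis, underside 63 mm and top 83 mm above the bench, with a round hub of 23 mm diameter and a small nut up to 88 mm. The two halves of the bar, one for each side face, are the solids lever_live_c0 and lever_live_c1.
- lever_spare_end (a point): Middle of the end face of the lever of valve_spare. The lever is a straight upright bar 12 mm wide reaching 72 mm from the stem axis, underside 63 mm and top 83 mm above the bench, with a round hub of 23 mm diameter and a small nut up to 88 mm. The two halves of the bar, one for each side face, are the solids lever_spare_c0 and lever_spare_c1.
- lever_blank_end (a point): Middle of the end face of the lever of valve_blank. The lever is a straight upright bar 12 mm wide reaching 72 mm from the stem axis, underside 63 mm and top 83 mm above the bench, with a round hub of 23 mm diameter and a small nut up to 88 mm. The two halves of the bar, one for each side face, are the solids lever_blank_c0 and lever_blank_c1.
- graver_handle: Bystander: short graver with a pear-shaped wooden handle, 24 x 62 x 24 mm, lying loose in front of the manifold. Origin: centre of its underside.
- cork: Bystander: scorched cork block 30 x 60 x 24 mm, loose to the left of the manifold. Origin: centre of its underside.
- tweezers_b: Bystander: steel tweezers 16 x 140 x 7 mm, loose behind the manifold. Origin: centre of the underside.
- slag: Bystander: lump of black glass slag 34 x 52 x 26 mm, loose to the right of the manifold. Origin: centre of its underside.

How it is judged:
By the outcome, as a careful person would: the job done as asked, in the order asked, and still so for the second after the job is handed in, with the robot touching nothing.
It also fails if it takes over 45 s, if anything falls off the work surface, if the arm or the gripper's body presses on something with over 40 N, if the wrist force passes 120 N, or if a joint passes its speed limit or range.

## Working session

There is one attempt and no reset: what is moved stays moved. The work goes in short steps, Python scripts to look and compute and a tool call to move; the robot and the scene stay as the last step left them, time stands still between calls to the robot, and variables do not carry over. Pictures are saved under pics/ and viewed, about 8 in all and at most 12, crops included, and the job is handed in when it is done.

Besides the shell and the picture viewer there is one more tool, called as name([rows], argument=value, ...), one row to a line, values as JSON. servo_tool: Moves the arm, as the interface text tells. Its arguments: {"type":"object","properties":{"targets":{"type":"array","items":{"type":"array"}},"gripper":{"type":"number"}},"required":["targets"]}

```bash
mkdir -p pics
cat > h.py <<'E'
import numpy as np, cv2
from rig import telemetry, eyes, order, bot
def cap(n,f):
    s=telemetry.read_state(); c=eyes.capture(n); cv2.imwrite('pics/'+f,c['pixels'])
    K=np.array(c['intrinsics']);k1=c['k1']
    if n=='wrist':
        T=np.eye(4);T[:3,:3]=s['tcp_rot'];T[:3,3]=s['position'];T=T@np.array(c['T_tool_cam'])
    else: T=np.array(c['extrinsics'])
    return c['pixels'],K,k1,T
def ray(cam,u,v):
    _,K,k1,T=cam
    d=np.array([(u-K[0,2])/K[0,0],(v-K[1,2])/K[1,1]]);p=d.copy()
    for _ in range(20): p=d/(1+k1*(p@p))
    return T[:3,3],T[:3,:3]@np.array([p[0],p[1],1])
def onz(cam,u,v,z):
    o,d=ray(cam,u,v);return o+d*(z-o[2])/d[2]
def proj(cam,P):
    _,K,k1,T=cam
    q=T[:3,:3].T@(np.array(P)-T[:3,3]);p=q[:2]/q[2];p=p*(1+k1*(p@p))
    return K[0,0]*p[0]+K[0,2],K[1,1]*p[1]+K[1,2]
E
python3 - <<'E'
from h import *
import pickle
for n in('top','side'):
    c=cap(n,n+'0.png');pickle.dump(c,open(n+'.pkl','wb'));print(n,c[3].round(3).tolist(),c[1].round(1).tolist(),c[2])
s=telemetry.read_state();print({k:np.round(v,3).tolist() for k,v in s.items()})
E
```

```text
top [[0.002, -0.986, 0.169, 0.403], [-1.0, -0.004, -0.016, -0.085], [0.017, -0.169, -0.986, 1.193], [0.0, 0.0, 0.0, 1.0]] [[529.4, 0.0, 278.6], [0.0, 529.4, 209.9], [0.0, 0.0, 1.0]] -0.0906452338823976
side [[-0.9, -0.264, 0.347, 0.23], [-0.436, 0.579, -0.689, 0.626], [-0.02, -0.771, -0.636, 0.751], [0.0, 0.0, 0.0, 1.0]] [[390.9, 0.0, 281.4], [0.0, 390.9, 208.5], [0.0, 0.0, 1.0]] -0.10503933381731695
{'time_s': 0.1, 'joint_positions': [-77.897, 30.275, 82.15, 0.0, 67.689, -10.227], 'qvel': [-0.134, -0.124, -0.164, 0.079, -0.02, -0.043], 'tau': [-0.001, -44.099, -17.715, 0.064, 0.053, -0.0], 'position': [0.237, -0.577, 0.222], 'tcp_rot': [[0.925, 0.38, -0.0], [0.38, -0.925, 0.002], [0.0, -0.002, -1.0]], 'force': [0.245, -0.235, -0.422], 'moment': [0.042, 0.011, -0.023], 'opening': 1.001}
```

View pics/top0.png

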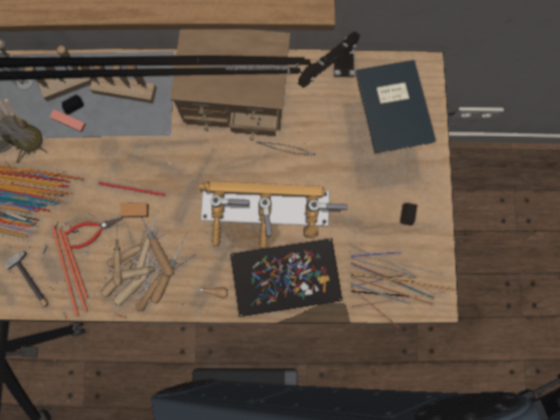

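View pics/side0.png

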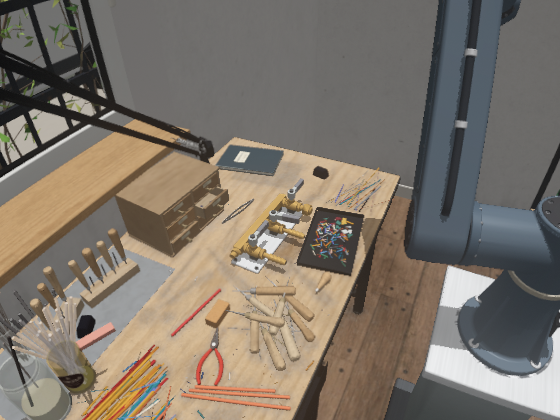

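Left and right levers lie across their pipes, and the middle one lies along its pipe. I'll enlarge and measure.

Run:
```python
from h import *
import pickle
t=pickle.load(open('top.pkl','rb'));s=pickle.load(open('side.pkl','rb'))
cv2.imwrite('pics/tz.png',cv2.resize(t[0][175:255,190:360],None,fx=4.7,fy=4.7,interpolation=cv2.INTER_CUBIC))
hsv=cv2.cvtColor(t[0],cv2.COLOR_BGR2HSV)
m=((hsv[...,1]<60)&(hsv[...,2]>170)).astype(np.uint8);m[:180]=0;m[235:]=0;m[:,:190]=0;m[:,345:]=0
ys,xs=np.nonzero(m)
P=np.array([onz(t,u,v,.008)[:2] for u,v in zip(xs,ys)]).astype(np.float32)
print('plate',cv2.minAreaRect(P))
for n,(u,v) in dict(hubL=(217,202),hubM=(265,203),hubR=(313,204),endL=(249,203),endM=(268,236),endR=(347,207)).items(): print(n,onz(t,u,v,.085).round(4))
for n,(u,v) in dict(trayFL=(232,250),trayFR=(333,240),slag=(408,213),cork=(134,209),tw=(285,147)).items(): print(n,onz(t,u,v,.01).round(3))
```

```text
plate ((0.6118981838226318, -0.07252119481563568), (0.07632893323898315, 0.2893752455711365), 0.21216900646686554)
hubL [0.6094 0.0283 0.085 ]
hubM [ 0.6077 -0.0738  0.085 ]
hubR [ 0.6061 -0.176   0.085 ]
endL [ 0.6076 -0.0398  0.085 ]
endM [ 0.5371 -0.0805  0.085 ]
endR [ 0.5999 -0.2486  0.085 ]
trayFL [0.514 0.    0.01 ]
trayFR [ 0.538 -0.227  0.01 ]
slag [ 0.6  -0.4   0.01]
cork [0.606 0.225 0.01 ]
tw [ 0.754 -0.119  0.01 ]
```

View pics/tz.png

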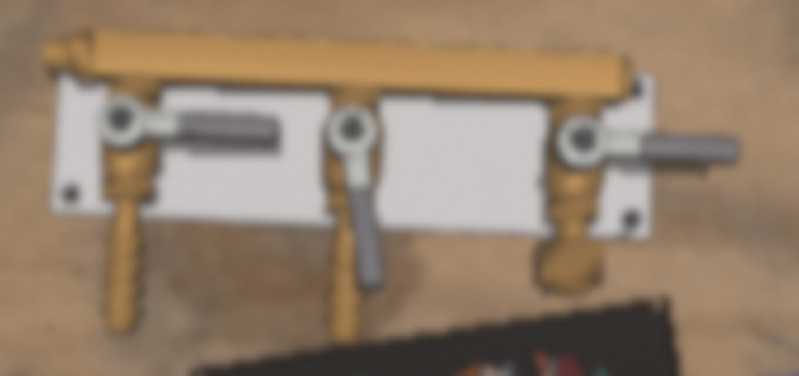

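```bash
cat >> h.py <<'E'
from scipy.spatial.transform import Rotation as R
def pose(hub,a,side,d,z,r=.055):
    "finger centre beside a lever at angle a (deg); tool y along ccw normal"
    u=np.array([np.cos(np.radians(a)),np.sin(np.radians(a))]);n=np.array([-u[1],u[0]])
    p=np.append(np.array(hub[:2])+r*u+side*d*n,z)
    return p,np.column_stack([np.append(-u,0),np.append(n,0),[0,0,-1]])
def rows(ps,p0=None,R0=None):
    s=telemetry.read_state();p0=np.array(s['position']) if p0 is None else p0
    R0=np.array(s['tcp_rot']) if R0 is None else R0
    for p,Rm in ps:
        t=R0.T@(p-p0);w=R.from_matrix(R0.T@Rm).as_rotvec()
        print([[float(x) for x in t.round(3)],[float(x) for x in w.round(3)]])
E
python3 - <<'E'
from h import *
import pickle
t=pickle.load(open('top.pkl','rb'))
f=lambda x,y,z:onz(t,190+(x+.5)/4.7-.5,175+(y+.5)/4.7-.5,z)
L,M,Rr=f(121,119,.087),f(352,128,.087),f(583,139,.087)
eL,eM=f(279,130,.083),f(372,285,.083)
ang=lambda v:np.degrees(np.arctan2(v[1],v[0]))%360
print(L,M,Rr,'yaw',ang(L-Rr)-90,'levers',ang(eL-L),ang(eM-M),np.linalg.norm(eL-L),np.linalg.norm(eM-M))
np.save('hubs.npy',[L,M,Rr])
a=ang(eM-M)
P,Q=pose(M,a,-1,.034,.16);print(P)
rows([(P,Q)])
E
```

```text
[0.61353018 0.0317378  0.087     ] [ 0.60987309 -0.0727159   0.087     ] [ 0.60531966 -0.17721448  0.087     ] yaw -2.250209699055816 levers 266.79989660120617 187.53086852504478 0.07154809998597968 0.07161009610057076
[ 0.55089144 -0.04621749  0.16      ]
[[0.492, -0.372, 0.063], [-0.002, -0.0, 0.258]]
```

servo_tool([
  [[0.049,-0.037,0.0],[0,0,0.03]],
  [[0.098,-0.074,0.0],[0,0,0.05]],
  [[0.147,-0.111,0.0],[0,0,0.08]],
  [[0.196,-0.148,0.0],[0,0,0.1]],
  [[0.245,-0.185,0.0],[0,0,0.13]],
  [[0.294,-0.222,0.0],[0,0,0.155]],
  [[0.343,-0.259,0.0],[0,0,0.18]],
  [[0.392,-0.296,0.0],[0,0,0.2]],
  [[0.441,-0.333,0.0],[0,0,0.23]],
  [[0.492,-0.372,0.0],[0,0,0.258]],
  [[0.492,-0.372,0.03],[0,0,0.258]],
  [[0.492,-0.372,0.063],[0,0,0.258]],
], gripper=0.0)

```text
time_s: 1.6
position: [0.5519, -0.0456, 0.159]
tcp_rot: [[0.991, 0.134, 0.001], [0.134, -0.991, -0.0], [0.001, 0.001, -1.0]]
force: [-0.1, -0.1, -0.8]
opening: 0.007
```

Run:
```python
from h import *
L,M,_=np.load('hubs.npy')
s=telemetry.read_state();print(s['time_s'],s['position'],s['opening'],s['force'],np.round(s['joint_positions'],1))
c=cap('wrist','w1.png')
for p in (L,M): print('nut px',proj(c,p))
a=np.radians(187.5);print('endM',proj(c,M+[.072*np.cos(a),.072*np.sin(a),-.004]),'tcp',proj(c,s['position']))
rows([pose(M,187.5,-1,.034,.067)])
```

```text
1.6 [ 0.55193947 -0.04563519  0.15901078] 0.006753742951654152 [-0.08573651 -0.11016933 -0.82207586] [-16.3  29.6  96.1  -0.   54.3  66. ]
nut px (np.float64(177.81311490592518), np.float64(117.9739999571032))
nut px (np.float64(324.68010329143027), np.float64(143.30441722080178))
endM (np.float64(319.55802409889856), np.float64(235.15607134055108)) tcp (np.float64(276.36849325828604), np.float64(258.1030670520044))
[[0.003, 0.001, 0.088], [-0.003, 0.008, 0.003]]
```

View pics/w1.png

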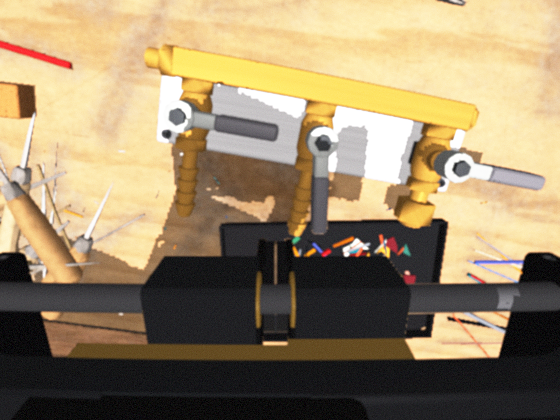

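Wrist view matches predictions to within 2 px: nuts at (178,117) and (323,143), live lever end at (319,233), right valve capped. Descending beside the live lever.

servo_tool([
  [[0.003,0.001,0.03],[0,0,0.003]],
  [[0.003,0.001,0.06],[0,0,0.003]],
  [[0.003,0.001,0.092],[0,0,0.003]],
  [[0.003,0.001,0.092],[0,0,0.003]],
])

```text
time_s: 2.15
position: [0.5524, -0.0473, 0.0658]
tcp_rot: [[0.992, 0.128, -0.006], [0.128, -0.992, 0.002], [-0.005, -0.002, -1.0]]
force: [-0.6, 0.1, -0.4]
opening: 0.002
```

Run:
```python
from h import *
L,M,_=np.load('hubs.npy')
s=telemetry.read_state();print(s['time_s'],s['position'],s['force'])
rows([pose(M,a,-1,.021+(.006 if a<188 else 0),.067) for a in np.linspace(187.5,267.75,11)])
```

```text
2.15 [ 0.55238624 -0.04730982  0.06579645] [-0.61443226  0.05534987 -0.43126669]
[[-0.001, 0.006, -0.001], [-0.002, 0.005, -0.003]]
[[-0.004, 0.02, -0.001], [-0.003, 0.005, -0.143]]
[[-0.005, 0.028, -0.001], [-0.003, 0.005, -0.283]]
[[-0.005, 0.036, -0.001], [-0.003, 0.005, -0.423]]
[[-0.004, 0.044, -0.001], [-0.004, 0.005, -0.563]]
[[-0.002, 0.052, -0.001], [-0.004, 0.004, -0.703]]
[[0.001, 0.06, -0.001], [-0.005, 0.004, -0.843]]
[[0.006, 0.067, -0.001], [-0.005, 0.004, -0.983]]
[[0.011, 0.073, -0.001], [-0.005, 0.004, -1.123]]
[[0.017, 0.079, -0.001], [-0.005, 0.003, -1.263]]
[[0.024, 0.083, -0.002], [-0.006, 0.003, -1.403]]
```

servo_tool([
  [[-0.001,0.006,0],[0,0,-0.003]],
  [[-0.004,0.02,0],[0,0,-0.143]],
  [[-0.005,0.028,0],[0,0,-0.283]],
  [[-0.005,0.036,0],[0,0,-0.423]],
  [[-0.004,0.044,0],[0,0,-0.563]],
  [[-0.002,0.052,0],[0,0,-0.703]],
  [[0.001,0.06,0],[0,0,-0.843]],
  [[0.006,0.067,0],[0,0,-0.983]],
  [[0.011,0.073,0],[0,0,-1.123]],
  [[0.017,0.079,0],[0,0,-1.263]],
  [[0.017,0.079,0],[0,0,-1.263]],
])

```text
time_s: 3.52
position: [0.5824, -0.1247, 0.0692]
tcp_rot: [[0.18, 0.984, 0.003], [0.984, -0.18, -0.001], [-0.001, 0.003, -1.0]]
force: [0.3, 0.6, 0.5]
opening: 0.005
```

Run:
```python
from h import *
L,M,_=np.load('hubs.npy')
s=telemetry.read_state();print(s['time_s'],s['position'],s['force'])
rows([pose(M,a,-1,.021,.066) for a in (263,267,270,273)])
```

```text
3.525 [ 0.58241458 -0.12468578  0.06923048] [0.28936219 0.57901042 0.50029523]
[[-0.0, -0.0, 0.003], [0.003, 0.001, -0.059]]
[[-0.001, 0.004, 0.003], [0.003, 0.001, -0.129]]
[[-0.002, 0.007, 0.003], [0.003, 0.001, -0.181]]
[[-0.002, 0.01, 0.003], [0.003, 0.001, -0.233]]
```

servo_tool([
  [[0,0.002,0.002],[0,0,-0.06]],
  [[-0.001,0.005,0.002],[0,0,-0.13]],
  [[-0.001,0.007,0.002],[0,0,-0.155]],
  [[-0.001,0.009,0.002],[0,0,-0.155]],
  [[-0.001,0.011,0.002],[0,0,-0.155]],
  [[-0.001,0.011,0.002],[0,0,-0.155]],
])

```text
time_s: 4.28
position: [0.5922, -0.1268, 0.0656]
tcp_rot: [[0.025, 1.0, 0.0], [1.0, -0.025, -0.0], [-0.0, 0.0, -1.0]]
force: [-1.5, -0.2, 0.6]
opening: 0.005
```

Run:
```python
from h import *
L,M,_=np.load('hubs.npy')
c=cap('wrist','w2.png');s=telemetry.read_state();print(s['time_s'],s['position'],s['force'],'fingeredge x',s['position'][0]+.015)
for al in (262,267.75):
  a=np.radians(al);print(al,'endM',proj(c,M+[.072*np.cos(a),.072*np.sin(a),-.004]),'hub',proj(c,M))
```

```text
4.325 [ 0.59218199 -0.12675806  0.06559325] [-0.83847669 -0.4550883   1.0911805 ] fingeredge x 0.6071819891906237
262 endM (np.float64(289.99110129609363), np.float64(303.76740574447575)) hub (np.float64(311.6620731579034), np.float64(167.5531063751773))
267.75 endM (np.float64(304.00247068584497), np.float64(304.5266722668331)) hub (np.float64(311.6620731579034), np.float64(167.5531063751773))
```

View pics/w2.png

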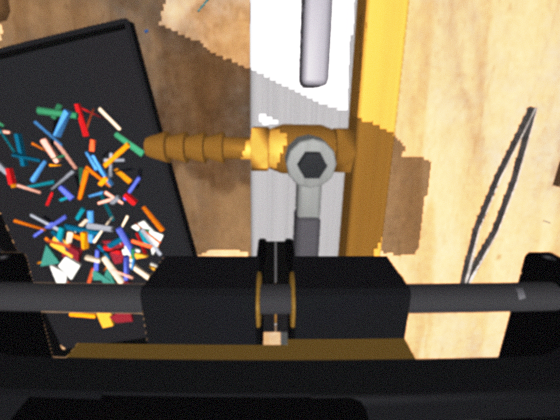

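Live lever is near its stop (nut (312,163), bar at (307,235)), but no stop force yet; pressing on.

servo_tool([
  [[0,0.002,0],[0,0,0]],
  [[0,0.004,0],[0,0,0]],
  [[0,0.004,0],[0,0,0]],
])

```text
time_s: 4.7
position: [0.5924, -0.1265, 0.0652]
tcp_rot: [[0.023, 1.0, -0.008], [1.0, -0.023, 0.001], [0.001, -0.008, -1.0]]
force: [-8.3, -1.6, 6.7]
opening: 0.009
```

The lever is on its stop (8 N, no motion). Back off and lift.

servo_tool([
  [[0,-0.015,0],[0,0,0]],
  [[0,-0.015,0],[0,0,0]],
  [[0,-0.015,-0.04],[0,0,0]],
  [[0,-0.015,-0.09],[0,0,0]],
  [[0,-0.015,-0.09],[0,0,0]],
])

```text
time_s: 5.32
position: [0.5856, -0.1278, 0.1601]
tcp_rot: [[0.024, 1.0, 0.011], [1.0, -0.024, -0.004], [-0.004, 0.012, -1.0]]
force: [-0.7, -0.3, -0.2]
opening: 0.002
```

Run:
```python
from h import *
L,M,_=np.load('hubs.npy')
s=telemetry.read_state();print(s['time_s'],s['position'],s['force'])
rows([pose(L,267.75,1,.034,z) for z in (.155,.066)])
c=cap('wrist','w3.png')
for al in (262,267.75):
  a=np.radians(al);print(al,'endM',proj(c,M+[.072*np.cos(a),.072*np.sin(a),-.004]),'hub',proj(c,M+[0,0,.001]))
```

```text
5.325 [ 0.58557034 -0.12780393  0.16006505] [-0.71328858 -0.3464344  -0.17166891]
[[0.105, 0.057, 0.005], [0.012, 0.004, 0.015]]
[[0.105, 0.056, 0.094], [0.012, 0.004, 0.015]]
262 endM (np.float64(292.07863553396515), np.float64(231.4491043407641)) hub (np.float64(305.80097367798817), np.float64(140.28692861736442))
267.75 endM (np.float64(301.2145354823742), np.float64(231.9642637844803)) hub (np.float64(305.80097367798817), np.float64(140.28692861736442))
```

View pics/w3.png

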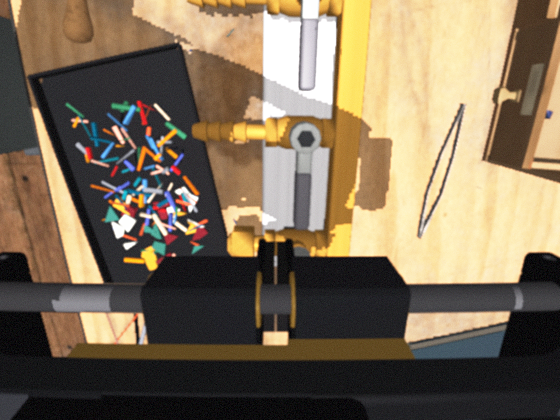

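Live lever end at (302,231), matching the shut prediction (301,232) and parallel to the left lever. Now the spare valve.

servo_tool([
  [[0.035,0.019,0],[0,0,0.01]],
  [[0.07,0.038,0],[0,0,0.015]],
  [[0.105,0.057,0],[0,0,0.015]],
  [[0.105,0.057,0],[0,0,0.015]],
  [[0.105,0.057,0],[0,0,0.015]],
])

```text
time_s: 6.0
position: [0.6397, -0.0229, 0.1541]
tcp_rot: [[0.038, 0.999, -0.002], [0.999, -0.038, 0.0], [0.0, -0.002, -1.0]]
force: [0.7, -0.3, -0.0]
opening: 0.005
```

Run:
```python
from h import *
L,M,_=np.load('hubs.npy')
s=telemetry.read_state();print(s['time_s'],s['position'],s['force'])
rows([pose(L,267.75,1,.034,z) for z in (.155,.066)])
```

```text
6.0 [ 0.63973671 -0.02286105  0.15412152] [ 0.68358957 -0.29064735 -0.03606065]
[[-0.001, 0.006, -0.001], [-0.002, -0.0, 0.001]]
[[-0.001, 0.006, 0.088], [-0.002, -0.0, 0.001]]
```

servo_tool([
  [[0,0.006,0],[0,0,0]],
  [[0,0.006,0.03],[0,0,0]],
  [[0,0.006,0.06],[0,0,0]],
  [[0,0.006,0.087],[0,0,0]],
  [[0,0.006,0.087],[0,0,0]],
  [[0,0.006,0.087],[0,0,0]],
])

```text
time_s: 6.75
position: [0.6473, -0.024, 0.0694]
tcp_rot: [[0.04, 0.999, 0.002], [0.999, -0.04, -0.0], [-0.0, 0.002, -1.0]]
force: [0.6, 0.6, 0.3]
opening: 0.006
```

Run:
```python
from h import *
L,M,_=np.load('hubs.npy')
s=telemetry.read_state();print(s['time_s'],s['position'],s['force'])
rows([pose(L,a,1,.021+(.006 if a>267 else 0),.067) for a in np.linspace(267.75,177.75,12)])
```

```text
6.75 [ 0.64731502 -0.02395377  0.06940373] [0.57245432 0.61192654 0.32691203]
[[-0.001, -0.009, 0.002], [0.002, 0.0, -0.001]]
[[-0.003, -0.023, 0.002], [0.002, 0.0, 0.142]]
[[-0.004, -0.031, 0.002], [0.002, 0.0, 0.285]]
[[-0.004, -0.04, 0.002], [0.002, -0.0, 0.428]]
[[-0.003, -0.048, 0.002], [0.002, -0.0, 0.57]]
[[-0.001, -0.056, 0.002], [0.002, -0.0, 0.713]]
[[0.002, -0.064, 0.002], [0.002, -0.0, 0.856]]
[[0.007, -0.071, 0.002], [0.002, -0.001, 0.999]]
[[0.012, -0.077, 0.002], [0.002, -0.001, 1.142]]
[[0.019, -0.083, 0.002], [0.002, -0.001, 1.284]]
[[0.026, -0.087, 0.002], [0.002, -0.001, 1.427]]
[[0.033, -0.091, 0.002], [0.001, -0.001, 1.57]]
```

servo_tool([
  [[-0.001,-0.009,0.002],[0,0,0]],
  [[-0.003,-0.023,0.002],[0,0,0.142]],
  [[-0.004,-0.031,0.002],[0,0,0.285]],
  [[-0.004,-0.04,0.002],[0,0,0.428]],
  [[-0.003,-0.048,0.002],[0,0,0.57]],
  [[-0.001,-0.056,0.002],[0,0,0.713]],
  [[0.002,-0.064,0.002],[0,0,0.856]],
  [[0.007,-0.071,0.002],[0,0,0.999]],
  [[0.012,-0.077,0.002],[0,0,1.142]],
  [[0.019,-0.083,0.002],[0,0,1.284]],
  [[0.026,-0.087,0.002],[0,0,1.427]],
  [[0.026,-0.087,0.002],[0,0,1.427]],
])

```text
time_s: 8.25
position: [0.5606, 0.0064, 0.0677]
tcp_rot: [[0.994, 0.107, 0.001], [0.107, -0.994, -0.0], [0.001, 0.0, -1.0]]
force: [-1.1, -0.4, 0.0]
opening: 0.004
```

Run:
```python
from h import *
L,M,_=np.load('hubs.npy')
s=telemetry.read_state();print(s['time_s'],s['position'],s['force'])
rows([pose(L,a,1,.021,.067) for a in (182,178,174)])
```

```text
8.25 [0.56056276 0.00639921 0.06765127] [-1.08587346 -0.35879667  0.02084409]
[[-0.001, -0.003, 0.001], [0.0, -0.001, 0.072]]
[[-0.002, -0.007, 0.001], [0.0, -0.001, 0.142]]
[[-0.003, -0.011, 0.001], [0.0, -0.001, 0.212]]
```

servo_tool([
  [[-0.001,-0.003,0.001],[0,0,0.07]],
  [[-0.002,-0.007,0.001],[0,0,0.142]],
  [[-0.002,-0.009,0.001],[0,0,0.142]],
  [[-0.002,-0.011,0.001],[0,0,0.142]],
  [[-0.002,-0.012,0.001],[0,0,0.142]],
  [[-0.002,-0.012,0.001],[0,0,0.142]],
])

```text
time_s: 9.0
position: [0.5576, 0.018, 0.0656]
tcp_rot: [[0.999, -0.037, 0.0], [-0.037, -0.999, 0.0], [0.0, -0.0, -1.0]]
force: [0.6, -2.4, 1.6]
opening: 0.004
```

servo_tool([
  [[0,-0.002,0],[0,0,0]],
  [[0,-0.004,0],[0,0,0]],
  [[0,-0.005,0],[0,0,0]],
  [[0,-0.005,0],[0,0,0]],
])

```text
time_s: 9.5
position: [0.5575, 0.02, 0.0656]
tcp_rot: [[0.999, -0.035, -0.001], [-0.035, -0.999, -0.005], [-0.0, 0.005, -1.0]]
force: [-1.3, -13.2, 1.1]
opening: 0.008
```

At the stop (13 N). Back off, lift, move clear and check.

servo_tool([
  [[0,0.015,0],[0,0,0]],
  [[0,0.015,0],[0,0,0]],
  [[0,0.015,-0.04],[0,0,0]],
  [[0,0.015,-0.09],[0,0,0]],
  [[-0.03,0.015,-0.14],[0,0,0]],
  [[-0.06,0.015,-0.18],[0,0,0]],
  [[-0.06,0.015,-0.18],[0,0,0]],
  [[-0.06,0.015,-0.18],[0,0,0]],
])

```text
time_s: 10.5
position: [0.4971, 0.0107, 0.2452]
tcp_rot: [[0.999, -0.037, 0.0], [-0.037, -0.999, 0.001], [0.0, -0.001, -1.0]]
force: [0.4, -0.3, 0.5]
opening: 0.004
```

Run:
```python
from h import *
H=np.load('hubs.npy')
s=telemetry.read_state();print(s['time_s'],s['position'],s['force'])
c=cap('wrist','w4.png')
for h,al in zip(H,(177.75,267.75,267.75)):
  a=np.radians(al);print('end',np.round(proj(c,h+[.072*np.cos(a),.072*np.sin(a),-.004])),'hub',np.round(proj(c,h+[0,0,.001])))
t=cap('top','t4.png')
import pickle
o=pickle.load(open('top.pkl','rb'))[0];d=cv2.absdiff(o,t[0]).max(2)
for n,(u,v) in dict(slag=(408,213),cork=(134,209),tw=(285,147),graver=(213,292)).items(): print(n,d[v-16:v+16,u-22:u+22].max())
```

```text
10.5 [0.49705114 0.0107251  0.24517711] [ 0.38388279 -0.34714348  0.453309  ]
end [250. 143.] hub [248.  64.]
end [438.  66.] hub [363.  64.]
end [545.  69.] hub [475.  66.]
slag 18
cork 124
tw 17
graver 124
```

View pics/w4.png

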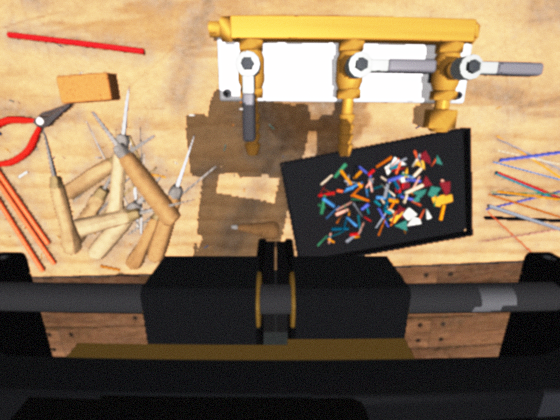

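Spare lever end (249,140) vs. predicted (250,143), live and blank levers across. The cork/graver differences in the top view are probably the arm or its shadow; a quick check by projection before handing in.

Run:
```python
from h import *
import pickle
t=pickle.load(open('top.pkl','rb'));c=cap('wrist','w5.png')
def cen(cam,lo,hi,box,z):
    u0,v0,u1,v1=box;h=cv2.cvtColor(cam[0],cv2.COLOR_BGR2HSV)[v0:v1,u0:u1]
    m=cv2.inRange(h,lo,hi);n,l,st,ce=cv2.connectedComponentsWithStats(m);i=1+np.argmax(st[1:,4])
    return onz(cam,ce[i][0]+u0,ce[i][1]+v0,z).round(3)[:2],st[i,4]
print('cork px expected',proj(c,onz(t,134,209,.024)))
print('graver px expected',proj(c,onz(t,213,292,.012)))
print(cen(t,(5,130,60),(18,255,255),(115,198,155,220),.024),cen(c,(5,130,60),(18,255,255),(50,65,125,110),.024))
```

```text
cork px expected (np.float64(84.54640091682592), np.float64(87.00690726992))
graver px expected (np.float64(254.62369793645115), np.float64(229.8964813089618))
(array([0.603, 0.223]), np.int32(192)) (array([0.604, 0.218]), np.int32(1663))
```

View pics/t4.png

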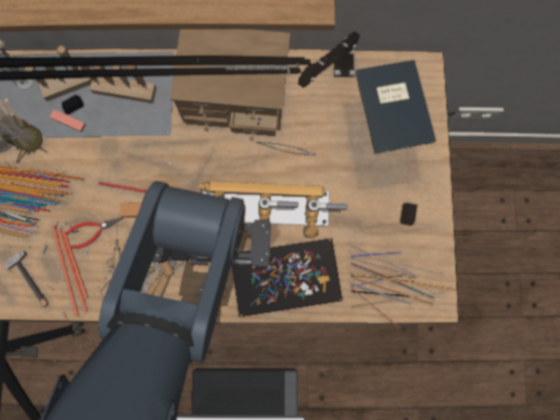

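The arm hides part of the cork and the graver in the top view, which explains the differences. In the wrist view both sit where expected. Handing in.

```bash
python3 -c "
from h import *
print(order.hand_in())"
```

```text
the job is handed in; nothing more can be done
None
```

The manifold is switched over and the job is handed in. I shut the middle (live) valve first, then opened the left (spare) one. Both were pushed sideways with the closed fingertips onto their hard stops, at about 8 N and 13 N, and the robot clock read about 10.5 s when I handed in.

**Levers:** In the last wrist picture the spare lever's end was about 3 px from its predicted fully-open position. The live lever's end was within 1 px of its predicted shut position just after I pushed it, and it still lay across its pipe at the end. The capped valve was never touched and is still shut.

**Things lying around:** In the before/after top views the slag and tweezers had not moved. The cork and graver showed large differences there because the arm was partly hiding them. In the wrist view both were where expected, with the cork within about 5 mm, which fits the measuring error because the arm hadn't gone near it.

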